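Seat the suction nozzle and hold the sprung blast gate half open

ROBOT

A 7-joint arm with a two-finger parallel gripper is mounted at the origin on the work surface. World frame = base frame: x ahead of the robot, y to its left, z up, the work surface at z = 0. Lengths are in m, angles in rad, forces in N, time in s.
With the tool pointing down it reaches from about 0.425 to 0.925 m from the base axis. Payload 6.8 kg.
Tool frame: the origin (TCP) lies on the centre line of the jaws, within the pads' length; the fingertips stand 8 mm ahead of it and the grasp point (between the pads) lies 11 mm behind it (bot.tips_ahead is the distance from the TCP to the fingertips, in m); z points along the fingers, y is the line along which they close (so a half turn about z gives the same grasp; the last joint's range is limited). The gripper opens to 85 mm and grips with 20 to 120 N. Pads are 22 mm wide; open, the fingers measure 114 mm over their backs; the gripper's body (76 mm by 85 mm) begins 54 mm behind the grasp point. The pads swing forward as they close: fully open they stand 13 mm farther back than shut.
Start: joints at [-1.349, 0.477, 0.022, 1.555, -0.011, 1.109, -0.083], TCP at [0.219, 0.639, 0.239] pointing down, gripper open.
Joint ranges: [-2.96, 2.96], [-0.34, 2.1], [-1.41, 1.46], [0.24, 2.44], [-1.37, 4.51], [0.17, 1.92], [-2.96, 2.96]. Speed limits (rad/s): [2.39, 2.39, 3.14, 3.14, 3.14, 3.14, 3.14].

INTERFACE

Orientations are given as a unit quaternion [w, x, y, z].
In Python, from station import bot gives the robot as it stands.
- The arm moves only by the tool send_rows, never from a script. Its argument "deltas" is text: rows parted by semicolons, each of 4 numbers parted by spaces: the shift along the tool's x, y, z in m, then the turn about the tool's z in degrees. In form: x y z spin; .... A call has 1 to 5 rows; each row is the pose to reach, as a shift and turn from the pose commanded when the call began, along the tool's axes at that moment; what a row does not reach only later rows make up. A row lasts 1/10 s, in which the tool goes at most 50 mm and 8.59 degrees, less where a joint would pass 70% of its speed; a pose out of reach is approached as far as the arm can. A call with a gripper value outside its range is refused whole. "claw" is the opening, from 0 (shut) to 1 (fully open), set as the call begins (left out, the last holds). The fingers move at their own pace and stop on an object; "force" is the grip in N (left out, the last holds). Time passes only in rows, so rows that repeat a pose let the fingers close. It gives the time, the measured TCP pose, the force, the opening and the grip force at its end, in the units of the state.
- bot.get_obs(): the state, without advancing time (a new reading comes with each control period).
- bot.read_camera(name): name is "scene" or "top" or "wrist"; returns a dict with "img" (400x640x3 uint8, red, green, blue), "depth" (400x640 float32, m along the optical axis (not along the pixel's ray), 0 where there is no reading), "fx", "fy", "cx", "cy" (pixels), "dist_coeffs" ([k1, k2, p1, p2, k3] as OpenCV has them; the pictures are not rectified), "camera_from_world" (4x4, takes a point from world to camera coordinates). Camera axes: x right, y up, looking along -z (the intrinsics and any distortion apply to the point x, -y, -z); pixel columns grow to the right and rows downward; lengths in m; the calibration is good to about 2 mm. A picture is of the moment at which its call begins.
- bot.hand_in(): hands the job in; it is judged then, once.
Trained networks look in a picture, given as the dict that the camera call returned (one of the last four; its "shot" number tells which), for a name from the list of things; names that differ only in an ending like _2 or _b are one class to them, and where a whole thing is asked for, a point or a joint stands for the part that bears it (a point fixed in the world has none). Each returns a list of dicts, best first, with "confidence" (0 to 1); they miss things now and then, are a little off and sometimes report something else, mostly with a low value. They report only what shows in the picture. A call takes as long as a camera call. They do not tell look-alikes from the thing itself.
- bot.masks_of(picture, query): "mask" (400x640 bool, what is visible of it).
- bot.landmark_of(picture, query): "xyz" ([x, y, z] in m, in world coordinates, good to about 4 mm: a listed point, or the origin of a listed thing).
The state is a dict: "t": time; "q": joint angles; "joint_vel": joint speeds; "joint_torque": joint torques, N m; "eef_pos": TCP position; "tool_rot": TCP orientation; "contact_force": force on the tool from outside, world axes, zero at the start; "torque": the same for the moment, N m; "gripper_width": opening from 0.0 (shut) to 1.0 (fully open); "grasp_force": force on a finger pad.
Only numpy, scipy, OpenCV 4.12 (cv2) and the standard library are available. Lean on these libraries where they do the work, as an engineer would, in place of code of your own. Each camera call takes 0.05 s, during which the arm holds its last target. There are 200 camera calls.

TASK

Get the carving bench's dust extraction ready: lower the green fishtail suction nozzle upright onto the blast gate, over its two locating pegs, until its flange lies flat, and let go of it. Only then draw the gate's red handle out against its spring to half open (the red stroke on the scale) for a gentle draw, never much beyond that, and finish while still holding it there, with the fingers on the handle. Do not drop the nozzle onto the gate, and leave the other things on the bench where they are.

Things in the scene. Friction and masses are not known exactly. Their poses are not given: they have to be found in the camera images.
- nozzle_mid (a point): Centre, half-way up, of the loose green steel fishtail suction nozzle, standing upright, 100 mm high, 0.26 to 0.42 kg. x: thin side, y: wide side, z up. Flat upright faces at x = +-16 mm up to the top; 60 mm wide in y, flaring from 30 mm up to 120 mm at 88 mm; hollow, walls 4 mm, top open with a flush black lip. Foot flange 76 (x) x 112 (y) x 8 mm with 13 mm through holes at y = +-44 mm.
- nozzle_foot (a point): Centre of the nozzle's underside, 50 mm below nozzle_mid, same axes. It belongs on gate_seat, the flange's two holes over the two pegs, either way round (half turn about z). The nozzle is best taken across its 32 mm thickness near the top, about 80 mm above this point.
- gate_seat (a point): Centre of the upper face of the fixed aluminium blast gate (100 x 108 mm), in its round 56 mm port, 42 mm above the bench. -x: the way the shutter is drawn out, roughly towards the robot; y: the line through the pegs; z up. Two steel pegs, 10 mm thick, 22 mm high, top 8 mm tapered to 4 mm, at y = +-44 mm. Its plywood board, 18 mm thick, reaches 205 mm to -x, 145 to +x, 100 to either side.
- shutter (a joint): How far the shutter is drawn out, in m: 0 shut, 0.030 half open, 0.060 fully open. Its spring pulls it shut with about 3 N when shut, rising by 1.8 N per 10 mm (8.5 N at half, 14 N fully open); let go, it snaps shut.
- handle_mid (a point): Centre of the shutter's red upright handle, 14 (x) x 36 (y) x 56 (z) mm, 63 mm above the bench, axes as gate_seat. 110 mm to -x of gate_seat when shut, 140 half open, 170 fully open. It stands on a steel crossbar 142 mm wide (y), 12 (x), top 36 mm above the bench. All near it is below 42 mm except the pegs (to 64 mm) and the seated nozzle.
- half_mark (a point): Red middle stroke of the white scale on the board, at gate_seat's y = -88 mm, 140 mm to its -x. The brass pointer on the crossbar's end stands over it at half open; black strokes 30 mm to either side mark shut and fully open.
- tin: Bystander: round finish tin, 72 mm diameter, 110 mm high; origin under its centre.
- mallet: Bystander: round wooden carver's mallet standing on its head, 86 mm diameter, 216 mm high; origin under its centre.
- rosette: Bystander: round carved wooden rosette lying flat, 132 mm diameter, 30 mm high; origin under its centre.
- gouge_a: Bystander: carving gouge with a red handle lying on the bench, 260 mm long along its x, 28 mm high; origin under its ferrule, the handle reaches 120 mm to -x.
- gouge_b: Bystander: carving gouge with a dark wooden handle lying on the bench, 260 mm long along its x, 28 mm high; origin under its ferrule, the handle reaches 120 mm to -x.
- waxpot: Bystander: small amber wax pot with a brass lid, 52 mm diameter, 22 mm high, standing on the gate's plywood board behind the gate; origin under its centre.
Mind the look-alikes: they are no part of the job. Of the things that look like the part that bears nozzle_mid, the middle-sized one is meant.

How it is judged:
On the way:
1. the nozzle is seated flat over both pegs and released, with the shutter still shut (horizontal distance between nozzle_mid and gate_seat below 0.005 m and z of nozzle_mid in the frame of gate_seat between 0.046 and 0.0535 m and angle between the x axis of nozzle_mid and the x axis of gate_seat, either way round below 0.07 rad and angle between nozzle_mid's own z axis and vertical below 0.04 rad and contact force between the fingers and nozzle below 0.5 N and value of joint shutter below 0.005 m), for 0.3 s.
At the end, for the whole second after the job is handed in: Nozzle over both pegs (within 5 mm, 0.07 rad), underside at most 3.5 mm above the gate, tilt below 0.04 rad, untouched by the fingers; shutter held still at 24 to 36 mm (half is 30) by the fingers, which press on it with over 3 N (horizontal distance between nozzle_mid and gate_seat below 0.005 m and z of nozzle_mid in the frame of gate_seat between 0.046 and 0.0535 m and angle between the x axis of nozzle_mid and the x axis of gate_seat, either way round below 0.07 rad and angle between nozzle_mid's own z axis and vertical below 0.04 rad and contact force between the fingers and nozzle below 0.5 N and value of joint shutter between 0.024 and 0.036 m and velocity of joint shutter between -0.01 and 0.01 m/s and contact force between the fingers and shutter above 3 N); the arm keeps its last pose, push and grip.
It fails at once if the shutter opened more than 8 mm while the nozzle was not on its pegs (value of joint shutter above 0.008 m and (horizontal distance between nozzle_mid and gate_seat above 0.012 m or z of nozzle_mid in the frame of gate_seat above 0.058 m)).
It fails at once if the shutter opened beyond 45 mm (value of joint shutter above 0.045 m).
It fails at once if the nozzle was dropped or slammed onto the gate (faster than 0.5 m/s at the pegs) (horizontal distance between nozzle_mid and gate_seat below 0.03 m and z of nozzle_mid in the frame of gate_seat below 0.074 m and linear speed of nozzle above 0.5 m/s).
It fails at once if a bystander was moved by more than 30 mm or tipped over (distance of any of tin, mallet, rosette, gouge_a, gouge_b, waxpot from where it was at the start of the episode above 0.03 m or angle between any of tin, mallet, rosette, gouge_a, gouge_b, waxpot's own z axis and vertical above 0.4 rad).
It also fails if it takes over 51 s, if anything falls off the work surface, if the arm or the gripper's body presses on something with over 40 N, if the wrist force passes 120 N, or if a joint passes its speed limit or range.

## Working session

There is one attempt and no reset: what is moved stays moved. The work goes in short steps, Python scripts to look and compute and a tool call to move; the robot and the scene stay as the last step left them, time stands still between calls to the robot, and variables do not carry over. Pictures are saved under pics/ and viewed, at most 10 in all, crops included, and the job is handed in when it is done.

Besides the shell and the picture viewer there is one more tool, called in YAML: its name, and indented under it one key for each argument. send_rows: Moves the arm, as the interface text tells. Its arguments: {"type":"object","properties":{"deltas":{"type":"string"},"claw":{"type":"number"},"force":{"type":"number"}},"required":["deltas"]}

```bash
ls; mkdir -p pics
cat > h.py <<'E'
import numpy as np,cv2
from station import bot
def px2w(p,u,v,d):
    K=np.array([[p['fx'],0,p['cx']],[0,p['fy'],p['cy']],[0,0,1.]])
    n=cv2.undistortPoints(np.array([[u,v]],float).reshape(-1,1,2),K,np.array(p['dist_coeffs'],float)).reshape(-1,2)
    d=np.asarray(d).ravel()
    c=np.c_[n[:,0]*d,-n[:,1]*d,-d]
    T=np.linalg.inv(p['camera_from_world'])
    return c@T[:3,:3].T+T[:3,3]
def mask_pts(p,m):
    v,u=np.nonzero(m&(p['depth']>0))
    K=np.array([[p['fx'],0,p['cx']],[0,p['fy'],p['cy']],[0,0,1.]])
    n=cv2.undistortPoints(np.c_[u,v].astype(float).reshape(-1,1,2),K,np.array(p['dist_coeffs'],float)).reshape(-1,2)
    d=p['depth'][v,u];c=np.c_[n[:,0]*d,-n[:,1]*d,-d]
    T=np.linalg.inv(p['camera_from_world'])
    return c@T[:3,:3].T+T[:3,3]
def save(n,img): cv2.imwrite('pics/'+n,img[:,:,::-1])
E
python3 - <<'E'
from h import *
for c in ['top','scene']:
    p=bot.read_camera(c); save(c+'.png',p['img'])
    print(c,np.linalg.inv(p['camera_from_world'])[:3,3].round(3))
    for q in ['nozzle_mid','nozzle_foot','gate_seat','handle_mid','half_mark','tin','mallet','rosette','gouge_a','waxpot']:
        print(q,[(np.round(r['xyz'],3).tolist(),round(r['confidence'],2)) for r in bot.landmark_of(p,q)])
    for r in bot.masks_of(p,'nozzle_mid'):
        m=r['mask'];v,u=np.nonzero(m);w=mask_pts(p,m)
        print('mask',r['confidence'],u.min(),u.max(),v.min(),v.max(),len(u),w.min(0).round(3),w.max(0).round(3))
print(bot.get_obs())
E
```

```text
pics
top [ 0.454 -0.     1.31 ]
nozzle_mid [([0.245, -0.268, 0.068], 0.72), ([0.429, -0.177, 0.035], 0.6), ([0.453, -0.322, 0.052], 0.58)]
nozzle_foot [([0.429, -0.173, -0.001], 0.92), ([0.252, -0.269, -0.0], 0.69), ([0.45, -0.322, -0.003], 0.58)]
gate_seat [([0.63, 0.057, 0.043], 0.77)]
handle_mid [([0.527, 0.054, 0.061], 0.95)]
half_mark []
tin [([0.476, 0.313, 0.0], 0.79)]
mallet [([0.697, 0.323, 0.0], 0.73)]
rosette [([0.67, -0.322, 0.004], 0.64)]
gouge_a [([0.559, 0.502, 0.002], 0.89), ([0.492, -0.03, 0.02], 0.56), ([0.45, -0.323, -0.0], 0.27)]
waxpot [([0.747, 0.104, 0.018], 0.74), ([0.459, -0.492, -0.0], 0.37)]
mask 0.93 404 452 209 243 941 [ 0.398 -0.397 -0.006] [ 0.504 -0.259  0.107]
mask 0.81 379 443 267 317 1865 [ 0.193 -0.344 -0.005] [ 0.323 -0.18   0.14 ]
mask 0.74 364 391 218 247 499 [ 0.383 -0.219 -0.004] [ 0.474 -0.133  0.081]
scene [1.326 0.785 0.794]
nozzle_mid [([0.427, -0.175, 0.039], 0.95), ([0.454, -0.322, 0.049], 0.73), ([0.248, -0.266, 0.072], 0.69)]
nozzle_foot [([0.43, -0.176, 0.002], 0.95), ([0.25, -0.27, -0.0], 0.8), ([0.451, -0.325, -0.0], 0.64)]
gate_sea
[... 703 characters left out ...]
0057 ,  0.02238137,  1.5553895 , -0.01147526,
        1.10929133, -0.08308866]), 'joint_vel': array([-3.35283069e-04, -2.20604509e-04,  1.57873796e-03,  1.07150075e-04,
       -6.96132609e-04, -9.16735629e-05,  1.61586972e-03]), 'joint_torque': array([-7.82865527e-05, -5.96322906e+01,  1.60632871e+00, -2.81546223e+01,
        1.24753505e-02,  1.33843398e-03,  1.78661446e-05]), 'eef_pos': array([0.21860332, 0.63864739, 0.23930817]), 'tool_rot': array([1.51013334e-06, 1.64148942e-01, 9.86435565e-01, 1.71997587e-05]), 'contact_force': array([ 0.25272724, -0.50695076,  0.93944189]), 'torque': array([ 0.01754238, -0.00821895,  0.06070438]), 'grasp_force': 0.0, 'gripper_width': 1.0023044010778415}
```

Run:
```python
import cv2
a=cv2.imread('pics/top.png')
c=cv2.resize(a[195:325,345:475],(600,600),interpolation=cv2.INTER_CUBIC)
cv2.imwrite('pics/crop.png',c)
```

```text
(no output)
```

View pics/top.png

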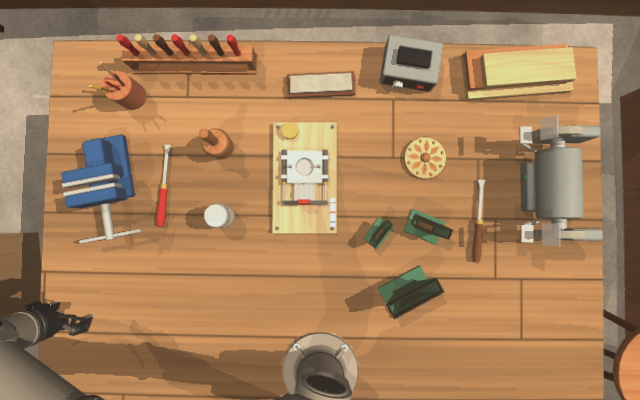

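View pics/crop.png

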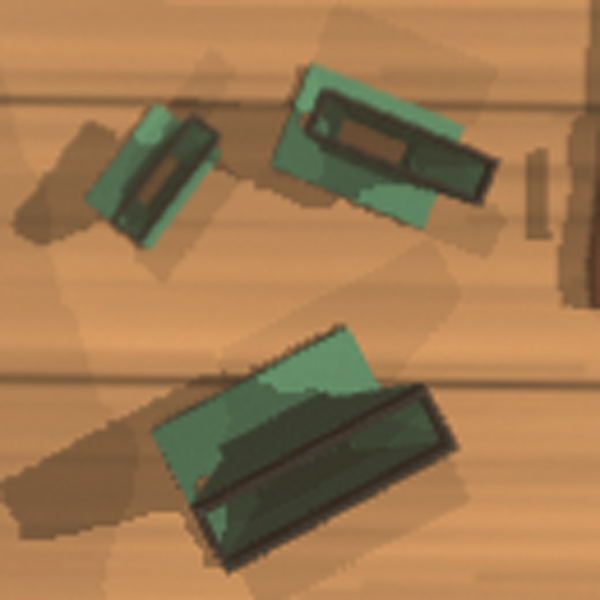

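Look-alikes: the small nozzle is at px (378,232), 80 mm high. The one at (428,227) is about 105 mm high and the one at (411,292) about 140 mm. The middle one at (428,227), world (0.452,-0.322), is the one meant: its height fits the given 100 mm, and the crop confirms three sizes. The gate is at (304,170), its handle toward the robot.

I first lift and align the tool with the world axes, then look at the gate from above on the way.

send_rows:
  deltas: "0 0 -0.015 8.5; 0 0 -0.03 17; 0 0 -0.05 25.5; 0 0 -0.065 34; 0 0 -0.08 42.5"

```text
t: 1.7
eef_pos: [0.2186, 0.6387, 0.3202]
tool_rot: [-0.0, 0.513, 0.858, 0.0]
contact_force: [0.5, -0.5, -1.3]
gripper_width: 0.998
grasp_force: 0.0
```

send_rows:
  deltas: "0 0 0 8.5; 0 0 0 17; 0 0 0 25.5; 0 0 0 28.6; 0 0 0 28.6"

```text
t: 2.2
eef_pos: [0.2184, 0.6387, 0.3193]
tool_rot: [0.0, 0.707, 0.707, 0.0]
contact_force: [0.2, -0.4, 0.3]
gripper_width: 1.003
grasp_force: 0.0
```

send_rows:
  deltas: "-0.03 0.016 -0.008 0; -0.07 0.038 -0.016 0; -0.11 0.06 -0.024 0; -0.15 0.082 -0.032 0; -0.19 0.104 -0.04 0"

```text
t: 2.7
eef_pos: [0.3234, 0.4469, 0.3598]
tool_rot: [-0.0, 0.706, 0.708, 0.0]
contact_force: [0.7, -0.4, 0.5]
gripper_width: 0.999
grasp_force: 0.0
```

send_rows:
  deltas: "-0.04 0.022 0 0; -0.08 0.044 0 0; -0.12 0.066 0 0; -0.16 0.088 0 0; -0.20 0.11 0 0"

```text
t: 3.2
eef_pos: [0.4332, 0.2468, 0.3597]
tool_rot: [-0.0, 0.706, 0.708, 0.0]
contact_force: [0.7, 0.1, 0.4]
gripper_width: 1.0
grasp_force: 0.0
```

send_rows:
  deltas: "-0.04 0.022 0 0; -0.08 0.044 0 0; -0.12 0.066 0 0; -0.16 0.088 0 0; -0.20 0.11 0 0"

```text
t: 3.7
eef_pos: [0.5432, 0.047, 0.3597]
tool_rot: [0.0, 0.706, 0.708, 0.001]
contact_force: [-0.1, 0.9, 0.2]
gripper_width: 0.999
grasp_force: 0.0
```

Run:
```python
from h import *
p=bot.read_camera('wrist'); save('w1.png',p['img']); np.savez('w1.npz',**{k:v for k,v in p.items()})
T=np.linalg.inv(p['camera_from_world']);print(T.round(3), p['fx'],bot.get_obs()['eef_pos'])
for q in ['gate_seat','handle_mid','half_mark','waxpot']:
    print(q,[(np.round(r['xyz'],4).tolist(),round(r['confidence'],2)) for r in bot.landmark_of(p,q)])
```

```text
[[ 1.    -0.002 -0.002  0.544]
 [ 0.003  0.948  0.319  0.13 ]
 [ 0.001 -0.319  0.948  0.495]
 [ 0.     0.     0.     1.   ]] 320.6064004491037 [0.54564996 0.03850599 0.36014618]
gate_seat [([0.6296, 0.055, 0.0456], 0.75)]
handle_mid [([0.5196, 0.0526, 0.0641], 0.68)]
half_mark [([0.4901, -0.0356, 0.0173], 0.84)]
waxpot [([0.7436, 0.102, 0.0182], 0.78)]
```

View pics/w1.png

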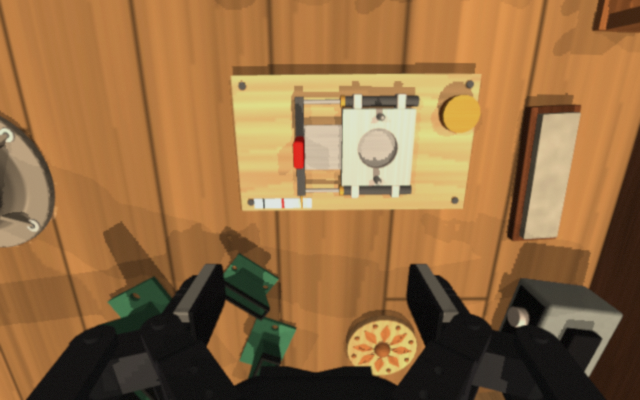

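The wrist view shows the gate: plate around px (378,150), pegs near (381,117) and (377,179), handle (299,152), red stroke (283,203). I now measure it in detail from the settled pose.

```bash
cat >> h.py <<'E'
def full(p): 
    W=np.full(p['depth'].shape+(3,),np.nan); ok=p['depth']>0; W[ok]=mask_pts(p,ok); return W
def rect(w):
    (c,s,a)=cv2.minAreaRect((w[:,:2]*1000).astype(np.float32)); return np.round(c,1),np.round(s,1),round(a,2)
E
python3 - <<'E'
from h import *
for i in range(2): p=bot.read_camera('wrist')
print(bot.get_obs()['eef_pos'])
W=full(p);x,y,z=np.moveaxis(W,2,0)
g=(abs(x-.63)<.08)&(abs(y-.056)<.075)
print('plate z hist',np.histogram(z[g],bins=np.arange(0,.08,.004)))
print('peg top pts');m=g&(z>.05)
n,l,s,c=cv2.connectedComponentsWithStats(m.astype(np.uint8))
for i in range(1,n):
    w=W[l==i];print(len(w),w.mean(0).round(4),w.max(0).round(4),c[i].round(1))
m=g&(abs(z-.042)<.004);print('plate',rect(W[m]))
b=(abs(x-.6)<.25)&(abs(y-.056)<.14)&(abs(z-.018)<.005)
print('board',rect(W[b]))
hsv=cv2.cvtColor(p['img'],cv2.COLOR_RGB2HSV);red=((hsv[...,0]<6)|(hsv[...,0]>174))&(hsv[...,1]>150)
m=red&(abs(x-.52)<.03)&(abs(y-.054)<.04);w=W[m&(z>.083)];print('handle top',len(w),w.mean(0),rect(w))
m=red&(abs(x-.49)<.03)&(abs(y+.036)<.03);print('stroke',m.sum(),W[m].mean(0))
for q in ['gate_seat','handle_mid','half_mark','nozzle_mid','nozzle_foot']:
    print(q,[(np.round(r['xyz'],4).tolist(),round(r['confidence'],2)) for r in bot.landmark_of(p,q)])
E
```

```text
[0.54222699 0.05015799 0.3591459 ]
plate z hist (array([   0,    0,    0,    2, 2438,  173,    9, 1532, 1173, 1039, 4195,
        196,   11,   12,   29,   28,   13,    0,    0]), array([0.   , 0.004, 0.008, 0.012, 0.016, 0.02 , 0.024, 0.028, 0.032,
       0.036, 0.04 , 0.044, 0.048, 0.052, 0.056, 0.06 , 0.064, 0.068,
       0.072, 0.076]))
peg top pts
45 [0.6302 0.1017 0.0599] [0.6346 0.1054 0.0661] [381.7 119. ]
45 [0.6313 0.0157 0.0586] [0.637  0.0191 0.0659] [378.2 181.8]
16294 [0.5897 0.0599 0.4187] [0.6178 0.0695 0.4426] [471.5 355.6]
plate (array([631.9,  57.7]), array([107.5, 146.9]), 1.22)
board (array([602.,  57.]), array([352.2, 200.1]), 0.66)
handle top 279 [0.52244758 0.05765228 0.08974674] (array([522. ,  56.7]), array([35.9, 12.7]), 89.75)
stroke 8 [ 0.49227923 -0.03193395  0.01981494]
gate_seat [([0.6265, 0.051, 0.0457], 0.72)]
handle_mid [([0.5221, 0.0559, 0.0642], 0.6)]
half_mark [([0.4899, -0.0348, 0.0182], 0.65)]
nozzle_mid [([0.4529, -0.3229, 0.0536], 0.73), ([0.4282, -0.1769, 0.0399], 0.61)]
nozzle_foot [([0.4283, -0.175, 0.0013], 0.87), ([0.4559, -0.3223, -0.0016], 0.8), ([0.2442, -0.2696, -0.0019], 0.6)]
```

send_rows:
  deltas: "-0.03 -0.007 0 0; -0.07 -0.017 0 0; -0.11 -0.027 0 0; -0.15 -0.037 0 0; -0.19 -0.046 0 0"

```text
t: 4.8
eef_pos: [0.496, -0.1425, 0.3595]
tool_rot: [0.0, 0.707, 0.707, 0.0]
contact_force: [0.5, -0.9, -0.2]
gripper_width: 1.003
grasp_force: 0.0
```

send_rows:
  deltas: "-0.04 -0.01 0 5; -0.08 -0.02 0 10; -0.12 -0.03 0 15; -0.16 -0.04 0 20; -0.182 -0.045 0 24"

```text
t: 5.3
eef_pos: [0.45, -0.3265, 0.3597]
tool_rot: [0.001, 0.84, 0.542, -0.0]
contact_force: [0.1, -0.3, 0.0]
gripper_width: 0.999
grasp_force: 0.0
```

Run:
```python
from h import *
for i in range(5): p=bot.read_camera('wrist')
o=bot.get_obs();print(o['t'],o['eef_pos'],o['tool_rot'],abs(o['joint_vel']).max())
save('w2.png',p['img'])
W=full(p);x,y,z=np.moveaxis(W,2,0)
r=np.hypot(x-.452,y+.322)<.085
w=W[r&(z>.08)&(z<.115)];
for lo in (.09,.095):
  w=W[r&(z>lo)&(z<.11)];print('top',len(w),w[:,2].max(),rect(w))
w=W[r&(z>.003)&(z<.014)];print('flange',len(w),rect(w))
T=np.linalg.inv(p['camera_from_world'])
from scipy.spatial.transform import Rotation as R
print(R.from_quat(o['tool_rot'],scalar_first=True).as_matrix().round(4))
for q in ['nozzle_mid','nozzle_foot']:
    print(q,[(np.round(r['xyz'],4).tolist(),round(r['confidence'],2)) for r in bot.landmark_of(p,q)])
```

```text
5.55 [ 0.45227735 -0.32217001  0.3590822 ] [-3.39071810e-04  8.37976219e-01  5.45706623e-01  1.50033756e-04] 0.015249351923704874
top 842 0.10264879526934872 (array([ 452.5, -321.7]), array([120.5,  32.1]), 68.14)
top 799 0.10264879526934872 (array([ 452.5, -321.7]), array([120.5,  32.1]), 68.14)
flange 1845 (array([ 448.6, -310.5]), array([144.1, 140.9]), 79.28)
[[ 4.044e-01  9.146e-01 -1.000e-04]
 [ 9.146e-01 -4.044e-01  7.000e-04]
 [ 6.000e-04 -4.000e-04 -1.000e+00]]
nozzle_mid [([0.2505, -0.2687, 0.0692], 0.97), ([0.4273, -0.1764, 0.0368], 0.96), ([0.4537, -0.3245, 0.053], 0.6)]
nozzle_foot [([0.4543, -0.3239, -0.0006], 0.89), ([0.4302, -0.1739, 0.0015], 0.57), ([0.2424, -0.2721, -0.002], 0.56)]
```

View pics/w2.png

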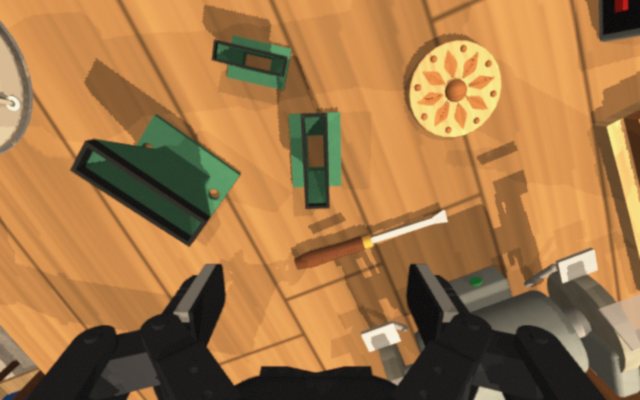

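The middle nozzle is at px (316,158). It measures 120.5 x 32.1 mm with its top at about 100 mm, so the size fits. It lies right under the tool with yaw -21.9°. I descend and grip it.

send_rows:
  deltas: "0 0 0.03 -1; 0 0 0.07 -2; 0 0 0.11 -2; 0 0 0.15 -2; 0 0 0.19 -2"

```text
t: 6.15
eef_pos: [0.4526, -0.3217, 0.1679]
tool_rot: [-0.0, 0.828, 0.561, 0.0]
contact_force: [1.2, 0.8, -0.6]
gripper_width: 1.001
grasp_force: 0.0
```

send_rows:
  deltas: "0 0 0.035 0; 0 0 0.065 0; 0 0 0.085 0; 0 0 0.098 0; 0 0 0.098 0"

```text
t: 6.65
eef_pos: [0.4515, -0.3219, 0.0701]
tool_rot: [-0.001, 0.828, 0.56, -0.0]
contact_force: [0.4, -0.1, -0.2]
gripper_width: 1.0
grasp_force: 0.0
```

send_rows:
  deltas: "0 0 0 0; 0 0 0 0; 0 0 0 0; 0 0 0 0; 0 0 0 0"
  claw: 0
  force: 50

```text
t: 7.15
eef_pos: [0.4521, -0.3235, 0.0721]
tool_rot: [0.0, 0.829, 0.559, 0.001]
contact_force: [-0.9, 1.9, 5.6]
gripper_width: 0.368
grasp_force: 52.9
```

send_rows:
  deltas: "0 0 0 0; 0 0 0 0; 0 0 0 0; 0 0 0 0; 0 0 0 0"

```text
t: 7.65
eef_pos: [0.4521, -0.3235, 0.0721]
tool_rot: [0.0, 0.829, 0.559, 0.001]
contact_force: [-0.8, 1.4, 7.5]
gripper_width: 0.364
grasp_force: 53.0
```

send_rows:
  deltas: "0 0 -0.01 0; 0 0 -0.03 0; 0 0 -0.065 0; 0 0 -0.1 0; 0 0 -0.135 0"
  force: 60

```text
t: 8.15
eef_pos: [0.4508, -0.3231, 0.2076]
tool_rot: [-0.001, 0.829, 0.559, -0.0]
contact_force: [1.1, -0.3, -3.0]
gripper_width: 0.365
grasp_force: 60.1
```

send_rows:
  deltas: "0 0 -0.03 0; 0 0 -0.055 0; 0 0 -0.065 0; 0 0 -0.065 0; 0 0 -0.065 0"

```text
t: 8.65
eef_pos: [0.4511, -0.3226, 0.2701]
tool_rot: [-0.001, 0.829, 0.559, -0.0]
contact_force: [0.3, 0.5, -3.3]
gripper_width: 0.367
grasp_force: 60.6
```

```bash
cat > nz.py <<'E'
from h import *
from scipy.spatial.transform import Rotation as R
def hand():
    for i in range(3): p=bot.read_camera('wrist')
    o=bot.get_obs();Rt=R.from_quat(o['tool_rot'],scalar_first=True).as_matrix();e=o['eef_pos']
    W=full(p);w=W.reshape(-1,3);w=(w-e)@Rt
    yt=np.degrees(np.arctan2(Rt[1,1],Rt[0,1]))
    print(o['t'],e,'tool y yaw',round(yt,2),o['contact_force'].round(1),o['gripper_width'])
    return p,o,w.reshape(W.shape),Rt
E
python3 - <<'E'
from nz import *
p,o,w,Rt=hand();save('w3.png',p['img'])
x,y,z=np.moveaxis(w,2,0)
hsv=cv2.cvtColor(p['img'],cv2.COLOR_RGB2HSV)
g=(abs(x)<.1)&(abs(y)<.06)&(z>-.05)&(z<.09)
for a,b in [(-.045,-.025),(-.03,-.01),(.055,.068),(.066,.078)]:
    m=g&(z>a)&(z<b); print(a,b,m.sum(), rect(w[m]) if m.sum()>3 else '')
print(np.histogram(z[g],bins=np.arange(-.05,.09,.005)))
E
```

```text
8.8 [ 0.4509947  -0.3227634   0.26986628] tool y yaw -22.0 [ 0.7  0.1 -3.3] 0.3698509360048058
-0.045 -0.025 9417 (array([12.2, -5.8]), array([91.3, 93.2]), 56.51)
-0.03 -0.01 8753 (array([9.2, 0.4]), array([105.7,  59.1]), 0.04)
0.055 0.068 5119 (array([15.3, -0.1]), array([76.4, 85.2]), 89.94)
0.066 0.078 374 (array([16.4, -0. ]), array([75.6, 82.9]), 89.83)
(array([4697, 1614, 1025,  823, 5955, 1137,  968,  693, 1038, 1200,  969,
        808,  772,  704,  643,  562,  540,  509,  317,  224,  209,  200,
       4639,  354,  157,    0,    0,    0]), array([-5.00000000e-02, -4.50000000e-02, -4.00000000e-02, -3.50000000e-02,
       -3.00000000e-02, -2.50000000e-02, -2.00000000e-02, -1.50000000e-02,
       -1.00000000e-02, -5.00000000e-03, -2.77555756e-17,  5.00000000e-03,
        1.00000000e-02,  1.50000000e-02,  2.00000000e-02,  2.50000000e-02,
        3.00000000e-02,  3.50000000e-02,  4.00000000e-02,  4.50000000e-02,
        5.00000000e-02,  5.50000000e-02,  6.00000000e-02,  6.50000000e-02,
        7.00000000e-02,  7.50000000e-02,  8.00000000e-02,  8.50000000e-02,
        9.00000000e-02]))
```

View pics/w3.png

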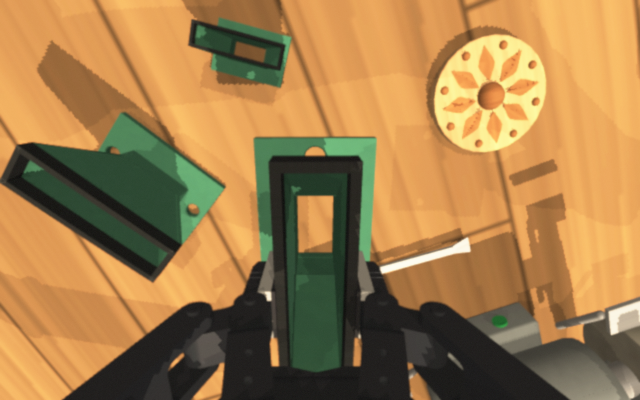

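The nozzle is held upright, with the front flange hole visible at px (316,152). Next I measure its position and tilt in the hand.

```bash
cat >> nz.py <<'E'
def inhand():
    p,o,w,Rt=hand();x,y,z=np.moveaxis(w,2,0)
    g=(abs(x)<.1)&(abs(y)<.045)&(z>.055)&(z<.072)&(x>.015)
    f=w[g];A=np.c_[f[:,:2],np.ones(len(f))]
    c=np.linalg.lstsq(A,f[:,2],rcond=None)[0]
    for _ in range(3):
        r=abs(A@c-f[:,2])<.002; c=np.linalg.lstsq(A[r],f[r,2],rcond=None)[0]
    print('flange plane z=%.3f x + %.3f y + %.4f'%tuple(c),r.sum(),'xmax',np.percentile(f[r,0],[98,99.5,100]).round(4),'y',np.percentile(f[r,1],[.5,99.5]).round(4))
    # lip top
    l=(abs(y)<.022)&(z>-.034)&(z<-.024)&(x>-.01)&(x<.09);l=w[l];print('lip z',np.median(l[:,2]),'xmax',np.percentile(l[:,0],[98,99.5,100]).round(4),'y',np.percentile(l[:,1],[.5,99.5]).round(4))
    return p,o,w,Rt
E
python3 - <<'E'
from nz import *
p,o,w,Rt=inhand()
# hole: centre from pixels: non-flange blob enclosed
x,y,z=np.moveaxis(w,2,0)
fl=(abs(z-.062)<.004)&(abs(y)<.045)
roi=np.zeros(fl.shape,bool);roi[140:158,300:332]=True
hole=roi&(z>.08)
v,u=np.nonzero(hole);print('hole px',u.mean(),v.min(),v.max(),u.min(),u.max(),len(u))
from h import px2w
n=len(u);d=p['depth'][141,316];
for (uu,vv) in [(u.min()-.5,0),(u.max()+.5,0),(u.mean(),v.min()-.5)]:
    if vv==0: vv=150
    # intersect ray with z=.062 in tool frame
    a=(px2w(p,uu,vv,.2)-o['eef_pos'])@Rt;b=(px2w(p,uu,vv,.5)-o['eef_pos'])@Rt
    t=(.062-a[0,2])/(b[0,2]-a[0,2]);print((a+t*(b-a)).round(4))
E
```

```text
8.95 [ 0.451268   -0.32320008  0.27051402] tool y yaw -22.01 [-0.3  0.4 -3.7] 0.3658962516941069
flange plane z=0.001 x + 0.006 y + 0.0637 3272 xmax [0.0575 0.0578 0.058 ] y [-0.0381  0.0377]
lip z -0.028391397933666934 xmax [0.0616 0.0617 0.0619] y [-0.0211  0.021 ]
hole px 314.72131147540983 147 154 305 324 122
[[ 0.0503 -0.0064  0.062 ]]
[[0.0503 0.0059 0.062 ]]
[[ 0.0525 -0.0001  0.062 ]]
```

send_rows:
  deltas: "0 0 0 -6; 0 0 0 -12; 0 0 0 -18; 0 0 0 -22.7; 0 0 0 -22.7"

```text
t: 9.45
eef_pos: [0.4515, -0.3234, 0.271]
tool_rot: [-0.0, 0.703, 0.712, 0.0]
contact_force: [0.4, 0.0, -3.2]
gripper_width: 0.365
grasp_force: 60.4
```

send_rows:
  deltas: "0.025 0.012 0 0; 0.06 0.03 0 0; 0.1 0.05 0 0; 0.14 0.07 0 0; 0.18 0.09 0 0"

```text
t: 9.95
eef_pos: [0.5399, -0.1407, 0.2712]
tool_rot: [-0.0, 0.704, 0.71, 0.0]
contact_force: [1.3, -1.1, -3.2]
gripper_width: 0.369
grasp_force: 60.3
```

send_rows:
  deltas: "0.04 0.02 0 0; 0.08 0.04 0 0; 0.12 0.06 0 0; 0.16 0.08 0 0; 0.185 0.09 0 0"

```text
t: 10.45
eef_pos: [0.6284, 0.0487, 0.2705]
tool_rot: [-0.0, 0.702, 0.712, 0.0]
contact_force: [0.3, 0.9, -3.8]
gripper_width: 0.364
grasp_force: 60.5
```

send_rows:
  deltas: "0.012 0.005 0 0; 0.012 0.005 0 0; 0.012 0.005 0 0; 0.012 0.005 0 0; 0.012 0.005 0 0"

```text
t: 10.95
eef_pos: [0.6316, 0.0537, 0.2716]
tool_rot: [0.0, 0.704, 0.71, 0.0]
contact_force: [0.1, 0.4, -3.4]
gripper_width: 0.37
grasp_force: 60.4
```

Run:
```python
from nz import *
p,o,w,Rt=inhand();save('w4.png',p['img']);W=full(p);x,y,z=np.moveaxis(W,2,0)
b=(x<.81)&(x>.40)&(abs(y-.056)<.12)&(abs(z-.018)<.005);print('board',rect(W[b]))
m=(abs(x-.63)<.03)&(abs(y-.1017)<.015)&(z>.05)&(z<.075);print('peg',m.sum(),W[m].mean(0),rect(W[m]))
```

```text
11.1 [0.63184723 0.05503876 0.27149574] tool y yaw 0.63 [-1.5 -0.5 -3.8] 0.3683071425806332
flange plane z=0.003 x + 0.006 y + 0.0633 3243 xmax [0.0567 0.0571 0.0572] y [-0.0377  0.0382]
lip z -0.02861442783135095 xmax [0.0609 0.061  0.0612] y [-0.0207  0.021 ]
board (array([601.9,  57.4]), array([352.3, 200.1]), 0.63)
peg 68 [0.63114471 0.10254432 0.06049055] (array([631. , 102.3]), array([9.1, 8.9]), 44.25)
```

View pics/w4.png

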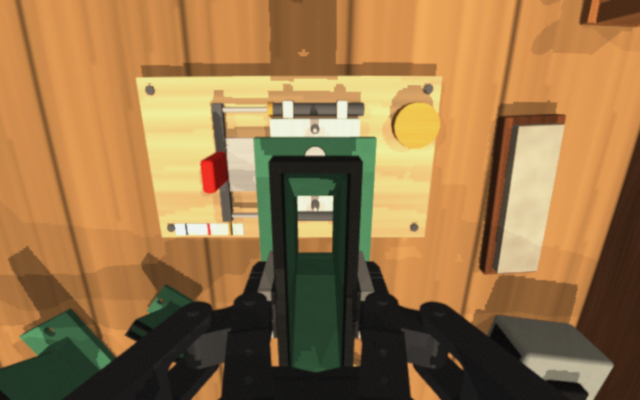

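send_rows:
  deltas: "0.0015 0 0.02 0; 0.0015 0 0.05 0; 0.0015 0 0.08 0; 0.0015 0 0.105 0; 0.0015 0 0.12 0"

```text
t: 11.6
eef_pos: [0.6309, 0.0573, 0.1493]
tool_rot: [-0.001, 0.703, 0.711, -0.001]
contact_force: [0.0, -1.2, -3.7]
gripper_width: 0.365
grasp_force: 60.4
```

send_rows:
  deltas: "0 0 0 0; 0 0 0 0; 0 0 0 0"

```text
t: 11.9
eef_pos: [0.6331, 0.0573, 0.1529]
tool_rot: [0.001, 0.703, 0.711, 0.001]
contact_force: [0.0, 0.6, -3.4]
gripper_width: 0.371
grasp_force: 60.2
```

Run:
```python
from nz import *
p,o,w,Rt=inhand();W=full(p);x,y,z=np.moveaxis(W,2,0)
b=(x<.81)&(x>.40)&(abs(y-.056)<.12)&(abs(z-.018)<.005);print('board',rect(W[b]))
m=(abs(x-.63)<.03)&(abs(y-.1017)<.015)&(z>.05)&(z<.068);print('peg',m.sum(),W[m].mean(0),rect(W[m]))
im=cv2.resize(p['img'][90:240,220:420],(800,600),interpolation=cv2.INTER_CUBIC);save('w5.png',im)
```

```text
12.05 [0.63271987 0.05744674 0.15250778] tool y yaw 0.7 [-0.   0.3 -3. ] 0.36488516402667664
flange plane z=0.002 x + 0.005 y + 0.0632 3264 xmax [0.0571 0.0574 0.0575] y [-0.0375  0.0384]
lip z -0.028762002965549732 xmax [0.0612 0.0614 0.0615] y [-0.0204  0.021 ]
board (array([601.7,  56.7]), array([352.1, 200.6]), 0.67)
peg 90 [0.63167608 0.10206591 0.0618731 ] (array([631.5, 101.9]), array([8.9, 5.8]), 2.67)
```

View pics/w5.png

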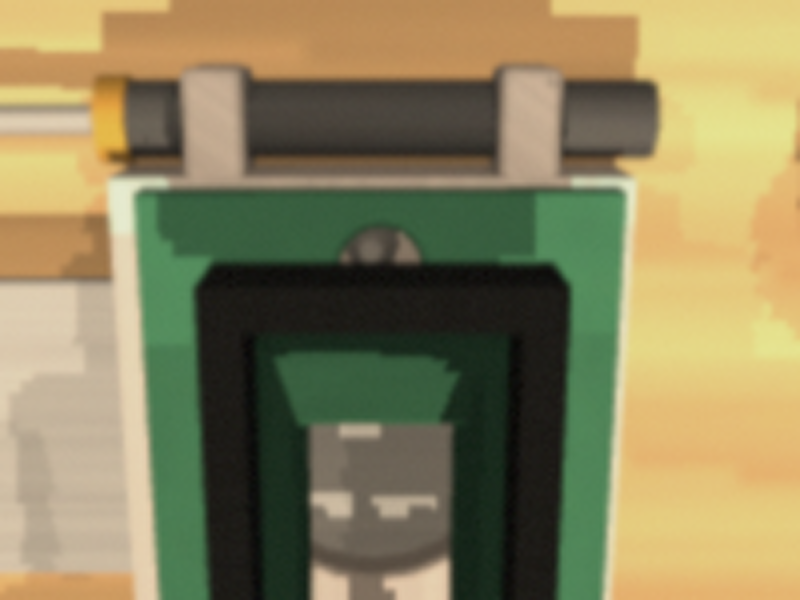

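The front peg shows inside the flange hole at crop (378,245), centred to within about 1 mm. I lower it gently.

send_rows:
  deltas: "-0.0005 -0.001 0.004 0; -0.0005 -0.001 0.009 0; -0.0005 -0.001 0.014 0; -0.0005 -0.001 0.019 0; -0.0005 -0.001 0.024 0"

```text
t: 12.55
eef_pos: [0.6309, 0.0569, 0.1266]
tool_rot: [-0.0, 0.703, 0.711, -0.0]
contact_force: [0.2, -0.4, -3.9]
gripper_width: 0.367
grasp_force: 60.3
```

send_rows:
  deltas: "0 0 0.004 0; 0 0 0.007 0; 0 0 0.01 0; 0 0 0.012 0; 0 0 0.012 0"

```text
t: 13.05
eef_pos: [0.6309, 0.0569, 0.115]
tool_rot: [-0.0, 0.703, 0.711, -0.0]
contact_force: [-0.7, 0.3, -3.6]
gripper_width: 0.366
grasp_force: 60.3
```

send_rows:
  deltas: "0 0 0.001 0; 0 0 0.002 0; 0 0 0.002 0"

```text
t: 13.35
eef_pos: [0.6312, 0.0569, 0.1142]
tool_rot: [-0.0, 0.703, 0.711, 0.0]
contact_force: [-4.0, 0.5, 4.7]
gripper_width: 0.364
grasp_force: 61.1
```

Run:
```python
from nz import *
inhand()
```

```text
13.5 [0.631179   0.05683025 0.11421493] tool y yaw 0.7 [-2.9  0.6  5.5] 0.36463045486904866
flange plane z=0.001 x + 0.004 y + 0.0634 3259 xmax [0.0571 0.0573 0.0576] y [-0.0377  0.0382]
lip z -0.028591863933148953 xmax [0.0613 0.0614 0.0617] y [-0.0207  0.0211]
```

send_rows:
  deltas: "0 0 0 0; 0 0 0 0; 0 0 0 0; 0 0 0 0; 0 0 0 0"
  claw: 0.8

```text
t: 14.0
eef_pos: [0.6311, 0.0569, 0.1133]
tool_rot: [0.0, 0.703, 0.711, 0.0]
contact_force: [0.3, -0.4, -0.1]
gripper_width: 0.803
grasp_force: 0.0
```

send_rows:
  deltas: "0 0 -0.02 0; 0 0 -0.05 0; 0 0 -0.08 0; 0 0 -0.11 0; 0 0 -0.13 0"

```text
t: 14.5
eef_pos: [0.6317, 0.0566, 0.2456]
tool_rot: [0.001, 0.703, 0.711, 0.001]
contact_force: [-0.0, 0.3, 0.4]
gripper_width: 0.801
grasp_force: 0.0
```

```bash
cat > chk.py <<'E'
from nz import *
p,o,w,Rt=hand();W=full(p);x,y,z=np.moveaxis(W,2,0)
r=np.hypot(x-.6315,y-.058)<.075
t=W[r&(z>.125)&(z<.155)];print('lip',len(t),np.median(t[:,2]),rect(t))
f=W[r&(z>.046)&(z<.056)];f=f[(abs(f[:,1]-.058)<.058)]
print('flange z',np.median(f[:,2]),len(f),rect(f))
hsv=cv2.cvtColor(p['img'],cv2.COLOR_RGB2HSV);red=((hsv[...,0]<6)|(hsv[...,0]>174))&(hsv[...,1]>150)
m=red&(x>.43)&(x<.55)&(abs(y-.056)<.03)&(z>.086)&(z<.1)
if m.sum()>5:print('handle top',m.sum(),W[m].mean(0).round(4),rect(W[m]))
m=red&(abs(x-.49)<.03)&(abs(y+.03)<.03)&(z<.03)
if m.sum():print('stroke',m.sum(),W[m].mean(0).round(4))
b=(x<.81)&(x>.40)&(abs(y-.056)<.12)&(abs(z-.018)<.005);print('board',rect(W[b]))
E
python3 chk.py
```

```text
14.65 [0.63175466 0.05685941 0.24450232] tool y yaw 0.7 [-0.3 -0.6 -0.4] 0.8009385856832216
lip 2478 0.14231868516361673 (array([631.6,  58.3]), array([ 32.1, 120.5]), 0.81)
flange z 0.05054177779356975 3404 (array([631.6,  58.5]), array([ 76.2, 112.4]), 0.71)
handle top 462 [0.5232 0.0575 0.0898] (array([522.4,  57. ]), array([12.3, 35.1]), 0.67)
stroke 20 [ 0.4928 -0.0324  0.02  ]
board (array([601.5,  57. ]), array([351.7, 200.9]), 0.83)
```

The nozzle is seated: flange top at z 0.0505, lip centred at (0.6316,0.0583), and the shutter still shut. I now go over the handle.

send_rows:
  deltas: "0.001 -0.03 0 0; 0.001 -0.07 0 0; 0.001 -0.1 0 0; 0.001 -0.11 0 0; 0.001 -0.11 0 0"
  claw: 0.55

```text
t: 15.15
eef_pos: [0.5197, 0.0568, 0.2426]
tool_rot: [-0.001, 0.703, 0.712, -0.0]
contact_force: [0.5, 0.5, 0.2]
gripper_width: 0.55
grasp_force: 0.0
```

send_rows:
  deltas: "0 0 0.02 0; 0 0 0.05 0; 0 0 0.08 0; 0 0 0.1 0; 0 0 0.1 0"

```text
t: 15.65
eef_pos: [0.5203, 0.0562, 0.1405]
tool_rot: [-0.001, 0.703, 0.711, -0.003]
contact_force: [0.5, -0.2, 0.0]
gripper_width: 0.552
grasp_force: 0.0
```

```bash
python3 chk.py
```

```text
15.8 [0.52239355 0.05632533 0.14395257] tool y yaw 0.68 [0.7 0.  1.5] 0.5529568871025101
lip 13302 0.13782069432431243 (array([631. ,  69.3]), array([ 97.7, 113.3]), 53.22)
flange z 0.05066548546102434 6689 (array([631.8,  57.8]), array([ 76.9, 113.2]), 0.86)
handle top 998 [0.5216 0.0581 0.09  ] (array([521.8,  56.9]), array([12.7, 35.4]), 0.05)
stroke 35 [ 0.4927 -0.0311  0.0201]
board (array([601.7,  56.6]), array([352.1, 200.8]), 0.69)
```

send_rows:
  deltas: "0 0 0.015 0; 0 0 0.035 0; 0 0 0.055 0; 0 0 0.075 0; 0 0 0.084 0"

```text
t: 16.3
eef_pos: [0.5206, 0.0567, 0.058]
tool_rot: [-0.0, 0.703, 0.712, -0.0]
contact_force: [-0.3, 0.2, 0.3]
gripper_width: 0.551
grasp_force: 0.0
```

send_rows:
  deltas: "0 0 0 0; 0 0 0 0; 0 0 0 0; 0 0 0 0; 0 0 0 0"
  claw: 0
  force: 60

```text
t: 16.8
eef_pos: [0.521, 0.0565, 0.0601]
tool_rot: [-0.0, 0.703, 0.711, 0.0]
contact_force: [-3.6, -0.7, 7.1]
gripper_width: 0.156
grasp_force: 59.6
```

send_rows:
  deltas: "0 0 0 0; 0 0 0 0; 0 0 0 0"

```text
t: 17.1
eef_pos: [0.521, 0.0565, 0.0601]
tool_rot: [-0.0, 0.703, 0.711, 0.0]
contact_force: [-3.6, -0.3, 6.1]
gripper_width: 0.158
grasp_force: 59.7
```

```bash
python3 chk.py
```

```text
17.25 [0.52101386 0.05653373 0.06009649] tool y yaw 0.7 [-2.9 -0.8  7.3] 0.15404583574340913
lip 4015 0.1303629743888251 (array([588.7,  62.1]), array([58.3, 19.8]), 0.85)
flange z 0.05070053339037578 15609 (array([632. ,  58.1]), array([ 78.1, 112.7]), 0.98)
handle top 2534 [0.5217 0.0592 0.0899] (array([522.1,  57. ]), array([14.5, 35.6]), 2.18)
board (array([572.6,  56.6]), array([293.8, 200.5]), 0.73)
```

send_rows:
  deltas: "0 -0.003 0 0; 0 -0.008 0 0; 0 -0.013 0 0; 0 -0.018 0 0; 0 -0.022 0 0"

```text
t: 17.75
eef_pos: [0.5009, 0.0563, 0.0601]
tool_rot: [0.002, 0.703, 0.711, 0.002]
contact_force: [7.8, -0.6, -1.5]
gripper_width: 0.157
grasp_force: 58.7
```

send_rows:
  deltas: "0 -0.003 0 0; 0 -0.006 0 0; 0 -0.008 0 0; 0 -0.008 0 0; 0 -0.008 0 0"

```text
t: 18.25
eef_pos: [0.4933, 0.0561, 0.0601]
tool_rot: [0.002, 0.703, 0.711, 0.002]
contact_force: [7.3, -0.9, -2.0]
gripper_width: 0.159
grasp_force: 58.9
```

```bash
python3 chk.py
python3 - <<'E'
from nz import *
p=bot.read_camera('top');bot.get_obs()
im=cv2.resize(p['img'][110:245,240:360],(530,596),interpolation=cv2.INTER_CUBIC);save('t2.png',im)
W=full(p);x,y,z=np.moveaxis(W,2,0);
m=(x>.43)&(x<.56)&(abs(y-.115)<.012)&(z>.028)&(z<.045);print('bar',m.sum(),W[m].mean(0))
E
```

```text
18.4 [0.49341567 0.05615713 0.06012071] tool y yaw 0.69 [ 7.6 -1.1 -1.1] 0.15638120087804055
lip 0 nan (array([0., 0.]), array([0., 0.]), 0.0)
flange z 0.050687782263241415 14257 (array([624.8,  57.5]), array([ 64.7, 113.9]), 0.92)
handle top 2538 [0.494  0.0589 0.0899] (array([494. ,  56.7]), array([35.9, 14.2]), 89.36)
stroke 21 [ 0.4921 -0.0352  0.0201]
board (array([554.2,  56. ]), array([256.2, 201.3]), 0.71)
bar 0 [nan nan nan]
  return _methods._mean(a, axis=axis, dtype=dtype,
  ret = ret.dtype.type(ret / rcount)
<stdin>:5: RuntimeWarning: Mean of empty slice.
  ret = um.true_divide(
```

View pics/t2.png

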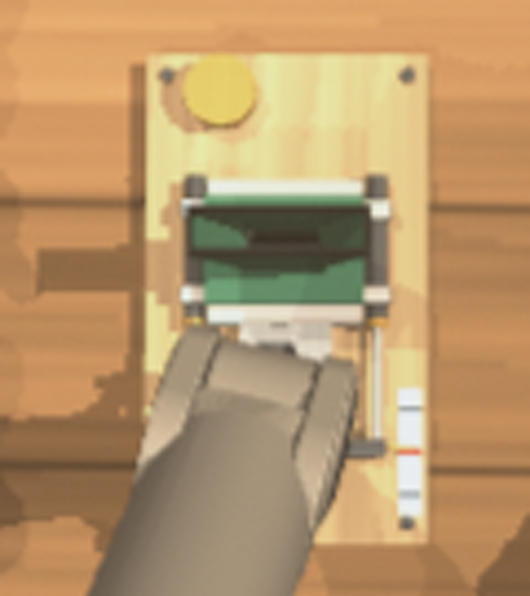

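The crossbar end at crop (368,448) is just short of the red stroke at (410,452), so the shutter is about 28 mm open. The nozzle is still seated. I pull 2 mm more, let it settle and check.

send_rows:
  deltas: "0 -0.001 0 0; 0 -0.002 0 0; 0 -0.002 0 0; 0 -0.002 0 0; 0 -0.002 0 0"

```text
t: 18.95
eef_pos: [0.4915, 0.0561, 0.0601]
tool_rot: [0.002, 0.703, 0.711, 0.002]
contact_force: [7.9, -1.7, -2.0]
gripper_width: 0.157
grasp_force: 58.8
```

```bash
python3 chk.py 2>/dev/null
python3 - <<'E'
from nz import *
p=bot.read_camera('top');W=full(p);x,y,z=np.moveaxis(W,2,0)
r=(abs(x-.6315)<.1)&(abs(y-.058)<.08)&(z>.135)&(z<.15)&(x>.6);print('lip top-cam',r.sum(),rect(W[r]))
p=bot.read_camera('scene');print([(q,np.round(bot.landmark_of(p,q)[0]['xyz'],3)) for q in('waxpot','tin','mallet','rosette') if bot.landmark_of(p,q)])
E
```

```text
19.1 [0.49150773 0.05616227 0.06010782] tool y yaw 0.69 [ 7.5 -0.7 -1.5] 0.1570550048829322
lip 0 nan (array([0., 0.]), array([0., 0.]), 0.0)
flange z 0.05068166945394638 14042 (array([623.7,  57.9]), array([ 62.8, 113.4]), 1.02)
handle top 2529 [0.4922 0.0588 0.0899] (array([492.3,  56.5]), array([14.6, 35.6]), 1.67)
board (array([555.4,  56.2]), array([258.8, 201. ]), 0.79)
lip top-cam 176 (array([630. ,  58.9]), array([ 31.9, 119.8]), 0.73)
[('waxpot', array([0.742, 0.103, 0.016])), ('tin', array([ 0.469,  0.31 , -0.001])), ('mallet', array([0.699, 0.324, 0.   ])), ('rosette', array([ 0.67 , -0.321, -0.   ]))]
```

The shutter is about 30 mm open and still. The nozzle is seated and the bystanders have not moved.

```bash
python3 -c "
from station import bot
print(bot.hand_in())"
```

```text
the job is handed in; nothing more can be done
None
```

I handed the job in with the nozzle seated flat over both pegs and released, and the red handle gripped at about 30 mm (half open); the hand-in returned no verdict.

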